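# Dry a wet test panel with the boost dial held at the third click

### The job

The painted test panel on the drying rack is still wet, so never touch it with the robot: slide the lifter's blade under it between the battens, lift it off, lay it squarely in the middle of the dryer's two ribs, and draw the lifter out. Lay the lifter flat on the bare table, then grip the dryer's boost dial, turn it clockwise past the first two clicks to the third, and finish while still holding it there against its spring, with the pointer at the long tick. Leave the other things where they are.

Things in the scene. Friction and masses are not known exactly. Their poses are not given: they have to be found in the camera images.
- panel_mid (a point): Wet test panel, white with grey streaks: a rigid board 90 mm along its x, 130 mm along its y, 6 mm thick, 60 to 130 g. The point is its centre (half-way up), z up. It lies across the two battens of the drying rack, its x roughly along them, overhanging about 9 mm at each side.
- panel: The same panel; origin at the centre of its underside.
- rack_top (a point): Drying rack, fixed: plywood board 150 x 150 x 4 mm with two wooden battens along its x, 130 mm long, 8 mm wide, 22 mm high above the board, centred at y = +52 and -52 mm (96 mm clear between, open at both ends). The point is midway between them at the height of their tops, 26 mm above the table; x points away from the robot.
- rack: The same rack; origin at the centre of its underside on the table.
- bed (a point): Drying bed: two aluminium ribs on the left part of the dryer's top, along this point's x, 130 mm long, 8 mm wide, 22 mm high above the dryer's top, centred at y = +52 and -52 mm (96 mm clear between, open at both ends). The point is midway between them at the height of their tops, 72 mm above the table; x points away from the robot.
- dryer: The dryer, fixed to the table: a grey box 190 mm (x) x 290 mm (y), its top 50 mm above the table, carrying the bed (centred at x 0, y +70 mm) and the boost dial (axis at x -20, y -80 mm). Origin at the centre of its underside.
- dial_grip (a point): Boost dial: black upright bar grip 46 mm long (along this point's x), 14 mm thick (y), from 4 to 40 mm above the dryer's top, on a flange of 30 mm radius, 4 mm thick. The point is on the vertical axis, 28 mm above the dryer's top, and turns with the dial. A pointer on its +x end passes raised ticks: rest (short), first and second click (middling), third (long).
- dial (a joint): Dial angle, rad: 0 at rest (pointer along the dryer's x), growing clockwise seen from above. Clicks at 0.40, 0.80 and 1.20 (humps between them, at 0.2, 0.6 and 1.0), then a hard stop at 1.30. A spring turns it back to 0 from anywhere when let go: 0.09 N m at 0 rising to 0.16 N m at 1.2; climbing a hump takes up to 0.08 N m more.
- lifter: Panel lifter, blade down on the table: steel blade 72 mm wide (y), 2.5 mm thick, from x -45 to +125 mm, wooden bar handle on two thin posts above it; 250 g, centre of mass about 30 mm ahead of the origin. Origin on the blade's underside below the handle's middle; x to the blade's front edge, z up. A panel fits on the blade from x = 26 mm on (front post ends at 24).
- handle (a point): Middle of the lifter's handle, 60 mm above the underside of its blade: a bar 84 mm long (x), 20 mm wide (y), 22 mm high, free at both sides and below.
- brush_a: Bystander, to be left alone: flat paint brush with a wooden handle, 60 mm wide, 210 mm long, lying left of the rack. Origin on its underside near the ferrule.
- brush_b: Bystander, to be left alone: narrower flat brush, 45 mm wide, 210 mm long, lying near right. Origin on its underside near the ferrule.
- tape: Bystander, to be left alone: roll of tape, 100 mm across, 25 mm high, right of the dryer. Origin at the centre of its underside.
- tin: Bystander, to be left alone: closed paint can 74 mm across, 90 mm high, beyond the gap between rack and dryer. Origin at the centre of its underside.
- pot: Bystander, to be left alone: small empty white cup, 52 mm across, 55 mm high, in the gap between rack and dryer. Origin at the centre of its underside.
- sander: Bystander, to be left alone: cork sanding block 110 x 60 x 35 mm, near the robot on the left. Origin at the centre of its underside.
- jar: Bystander, to be left alone: glass jar with a steel lid, 72 mm across, 85 mm high, beyond the rack. Origin at the centre of its underside.
Not all that is in view belongs to the job. Of the things that look like the rack, the larger one is meant.

How it is judged:
By the outcome, as a careful person would: the job done as asked, in the order asked, and still so for the second after the job is handed in, while the arm keeps its last pose, push and grip.
It also fails if it takes over 72 s, if anything falls off the work surface, if the arm or the gripper's body presses on something with over 40 N, if the wrist force passes 120 N, or if a joint passes its speed limit or range.

### The arm

A 6-joint arm with a two-finger parallel gripper is mounted at the origin on the work surface. World frame = base frame: x ahead of the robot, y to its left, z up, the work surface at z = 0. Lengths are in m, angles in rad, forces in N, time in s.
With the tool pointing down it reaches from about 0.425 to 0.95 m from the base axis. Payload 3.5 kg.
Tool frame: the origin (TCP) lies on the front face of the gripper's body, between the roots of the fingers; the fingertips stand 73 mm ahead of it and the grasp point (between the pads) lies 54 mm ahead of it (manip.hold_point_z is the distance from the TCP to the grasp point, in m); z points along the fingers, y is the direction in which the jaws open and shut (so a half turn about z gives the same grasp; the last joint's range is limited). The gripper opens to 85 mm and grips with 20 to 120 N. Pads are 22 mm wide; open, the fingers measure 114 mm over their backs; the gripper's body (76 mm by 85 mm) begins 54 mm behind the grasp point. The pads swing forward as they close: fully open they stand 13 mm farther back than shut.
Start: joints at [-1.451, 0.286, 1.577, -0, 1.279, -0.15], TCP at [0.18, -0.651, 0.304] pointing down, gripper open.
Joint ranges: [-2.77, 2.77], [-0.9, 2.22], [0.21, 2.48], [-1.53, 4.67], [0.24, 2.81], [-2.84, 2.84]. Speed limits (rad/s): [2.79, 2.79, 3.14, 3.14, 3.14, 3.14].

### API

Orientations are given as a unit quaternion [x, y, z, w].
In Python, from bench import manip gives the robot as it stands.
- The arm moves only by the tool jog_arm, never from a script. Its argument "plan" is a list of rows, each an object with "grip": the opening, from 0 (shut) to 1 (fully open); "linear": the shift along the world's x, y, z in cm, a list of three; "twist": the turn about the world's z in rad. A call has 1 to 20 rows; each row shifts and turns the commanded pose from where the row before left it; what a row does not reach is not made up. A row lasts 1/8 s, in which the tool goes at most 62.5 mm and 10.7 degrees, less where a joint would pass 70% of its speed; a pose out of reach is approached as far as the arm can. A call is refused whole if a number of a shift passes 6.25 or a number of a turn 0.188, either way. A call with a gripper value outside its range is refused whole. The fingers move at their own pace and stop on an object; "grip_force" is the grip in N (left out, the last holds). Time passes only in rows, so rows that do not move let the fingers close. It gives the time, the measured TCP pose, the force and the opening at its end, in the units of the state.
- manip.observe(): the state, without advancing time (a new reading comes with each control period).
- manip.camera(name): name is "scene" or "top" or "wrist"; returns a dict with "pixels" (400x640x3 uint8, red, green, blue), "vfov" (degrees; the focal length in pixels is half the picture's height over the tangent of half this angle, whatever the lens; pixels are square), "cx", "cy" (the principal point, pixels), "k1" (the pictures are not rectified: a ray, as slopes to the right and down, at radius r is drawn at 1 + k1 r^2 times it, then the intrinsics apply), "rvec" (rotation vector, rad) and "tvec" (3), from world to camera coordinates, as OpenCV has them. Camera axes: x right, y down, z forward; pixel columns grow to the right and rows downward; lengths in m; the calibration is good to about 2 mm. A picture is of the moment at which its call begins. There is no depth.
- manip.job_done(): hands the job in, once; it reports no verdict.
The state is a dict: "time_s": time; "joints": joint angles; "joint_vel": joint speeds; "joint_efforts": joint torques, N m; "tcp_pos": TCP position; "orientation": TCP orientation; "contact_force": force on the tool from outside, world axes, zero at the start; "torque": the same for the moment, N m; "grip_width": finger opening in m.
Only numpy, scipy, OpenCV 4.12 (cv2) and the standard library are available. Lean on these libraries where they do the work, as an engineer would, in place of code of your own. Each camera call takes 0.05 s, during which the arm holds its last target.

## Working session

There is one attempt and no reset: what is moved stays moved. The work goes in short steps, Python scripts to look and compute and a tool call to move; the robot and the scene stay as the last step left them, time stands still between calls to the robot, and variables do not carry over. Pictures are saved under pics/ and viewed, and the job is handed in when it is done.

Besides the shell and the picture viewer there is one more tool, called after ">>>" as name(argument=value, ...) on one line, values as JSON. jog_arm: Moves the arm, as the interface text tells. Its arguments: {"type":"object","properties":{"plan":{"type":"array"},"grip_force":{"type":"number"}},"required":["plan"]}

```bash
mkdir -p pics; ls
python3 - <<'E'
from bench import manip
import cv2
print(manip.observe())
for n in ["scene","top","wrist"]:
    c=manip.camera(n); print(n,{k:v for k,v in c.items() if k!='pixels'})
    cv2.imwrite(f"pics/{n}0.png",c['pixels'][:,:,::-1])
E
```

```text
pics
{'time_s': 0.0, 'joints': array([-1.45103151e+00,  2.87207583e-01,  1.57820927e+00,  1.14779917e-05,
        1.27858916e+00, -1.50008199e-01]), 'joint_vel': array([-2.23392170e-04, -1.87575084e-04,  9.71789777e-04, -4.64618100e-06,
       -1.27960049e-03,  9.47921291e-04]), 'joint_efforts': array([ 5.65920345e-04, -4.05975437e+01, -2.92628521e+01, -6.04482830e-05,
        5.82964291e-03,  9.00569347e-06]), 'tcp_pos': array([ 0.17986132, -0.6500822 ,  0.30250155]), 'orientation': array([ 9.90916101e-01,  1.34476109e-01,  2.37393924e-05, -1.20645576e-03]), 'contact_force': array([-0.07062945,  0.54346653,  0.18738982]), 'torque': array([ 0.02737181, -0.01779976, -0.0466553 ]), 'grip_width': 0.08539346562021762}
scene {'vfov': 53.55192242887317, 'cx': 317.6806807213541, 'cy': 197.11291701107754, 'k1': 0.008613770598657672, 'rvec': array([ 0.91143106,  2.2755605 , -1.31052592]), 'tvec': array([ 0.3998508 , -0.09633988,  1.6289858 ])}
top {'vfov': 44.0140408442086, 'cx': 316.6490712020028, 'cy': 202.0979977652636, 'k1': -0.06135553608200596, 'rvec': array([ 2.10024557, -2.15668761,  0.1646643 ]), 'tvec': array([-0.00449954,  0.56741557,  1.48822435])}
wrist {'vfov': 59.1342214118281, 'cx': 323.5475247233588, 'cy': 198.53609416561554, 'k1': -0.012634895171789808, 'rvec': array([-2.29997763,  1.74938705,  0.26991372]), 'tvec': array([-0.67425512, -0.03932484,  0.38006384])}
```

View pics/scene0.png

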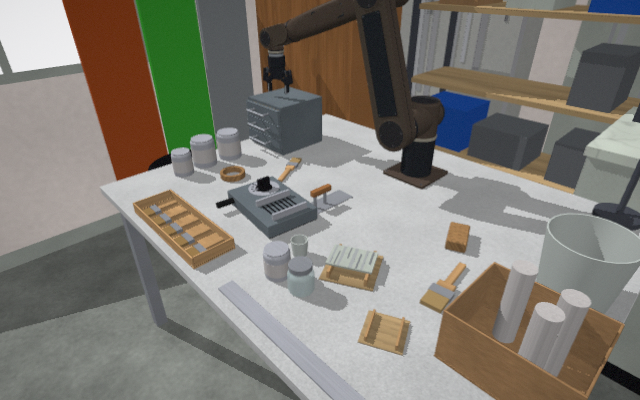

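View pics/top0.png

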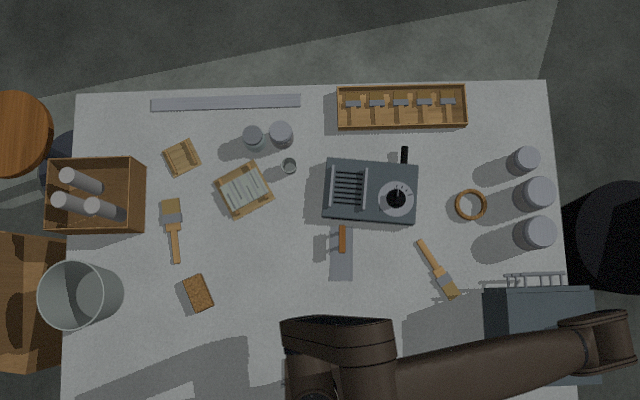

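View pics/wrist0.png

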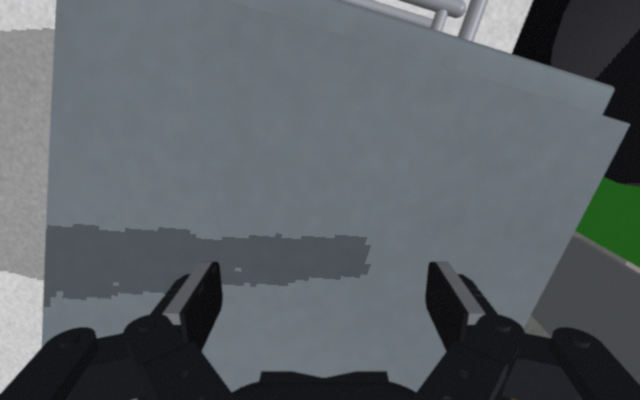

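The scene and top views show the rack with panel at top (243,190), dryer at (370,190), dial at (397,198), lifter at (341,250). The arm starts above the cabinet. I'll enlarge the top view to measure.

```bash
cat > h.py <<'E'
import numpy as np, cv2, pickle
from scipy.spatial.transform import Rotation as R
def cam(name,save=None):
    from bench import manip
    c=manip.camera(name)
    if save:
        cv2.imwrite(f"pics/{save}.png",c['pixels'][:,:,::-1]); pickle.dump(c,open(f"pics/{save}.pkl","wb"))
    return c
def load(s): return pickle.load(open(f"pics/{s}.pkl","rb"))
def K(c):
    h=c['pixels'].shape[0]; f=h/2/np.tan(np.radians(c['vfov'])/2)
    return np.array([[f,0,c['cx']],[0,f,c['cy']],[0,0,1.]])
def D(c): return np.array([c['k1'],0,0,0,0.])
def proj(c,P):
    return cv2.projectPoints(np.array(P,float).reshape(-1,1,3),np.array(c['rvec']),np.array(c['tvec']),K(c),D(c))[0].reshape(-1,2)
def unproj(c,px,z):
    px=np.array(px,float).reshape(-1,1,2)
    u=cv2.undistortPoints(px,K(c),D(c)).reshape(-1,2)
    Rm=cv2.Rodrigues(np.array(c['rvec']))[0]; o=-Rm.T@c['tvec']
    d=np.c_[u,np.ones(len(u))]@Rm
    return o+d*((z-o[2])/d[:,2])[:,None]
def crop(save,x0,y0,x1,y1,s,out):
    im=cv2.imread(f"pics/{save}.png")[y0:y1,x0:x1]
    im=cv2.resize(im,None,fx=s,fy=s,interpolation=cv2.INTER_CUBIC)
    cv2.imwrite(f"pics/{out}.png",im)
E
python3 - <<'E'
from h import *
c=cam("top","t1"); cam("scene","s1")
crop("t1",200,145,300,225,8,"t1rack"); crop("t1",310,145,430,235,6,"t1dry"); crop("t1",310,215,380,285,8,"t1lift")
E
```

```text
(no output)
```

View pics/t1rack.png

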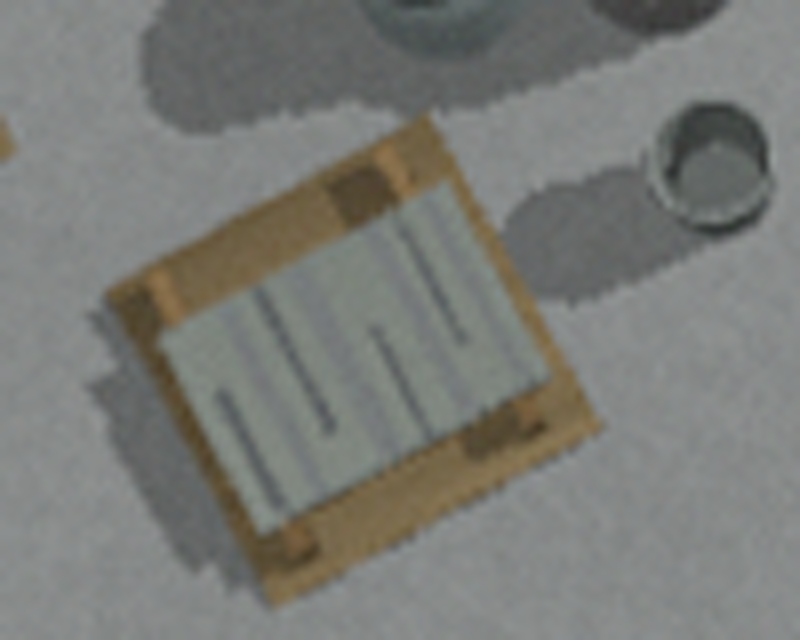

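View pics/t1dry.png

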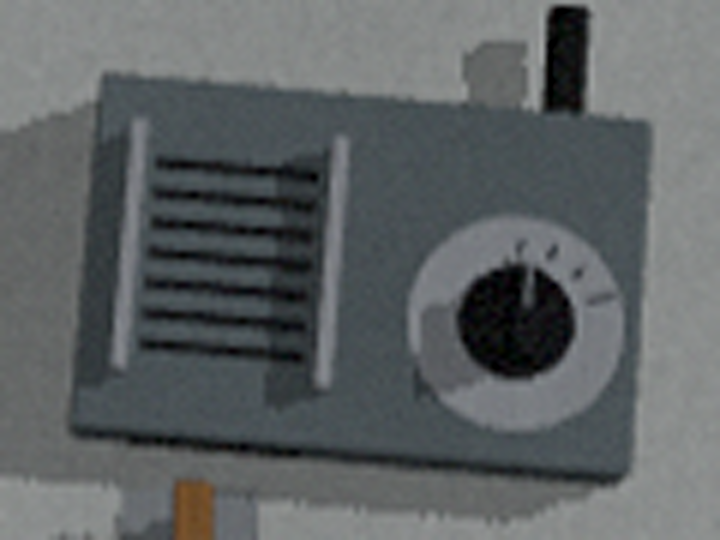

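View pics/t1lift.png

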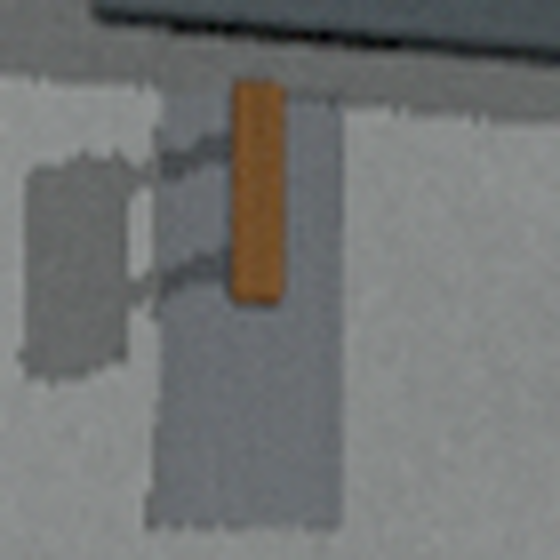

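```bash
cat > fit.py <<'E'
from h import *
from scipy.optimize import least_squares
def fit(c,pts,model,x0):
    pts=np.array(pts,float); model=np.array(model,float)
    def f(p):
        cs,s=np.cos(p[2]),np.sin(p[2])
        P=np.c_[p[0]+cs*model[:,0]-s*model[:,1],p[1]+s*model[:,0]+cs*model[:,1],model[:,2]]
        return (proj(c,P)-pts).ravel()
    r=least_squares(f,x0)
    return r.x,np.round(f(r.x).reshape(-1,2),1)
def box(lx,ly,z): # far-left, far-right, near-right, near-left
    return [[lx/2,ly/2,z],[lx/2,-ly/2,z],[-lx/2,-ly/2,z],[-lx/2,ly/2,z]]
E
python3 - <<'E'
from fit import *
c=load("t1")
a=lambda l,s,o:np.array(l)/s+np.array(o)-0.5+0.5/s
def run(n,p,m,x0):
    x,r=fit(c,p,m,x0); print(n,np.round(x,4),r.tolist())
run("rack",a([(107,293),(430,113),(605,427),(272,605)],8,(200,145)),box(.15,.15,.004),[.7,.3,.5])
run("panel",a([(160,343),(448,182),(550,378),(265,530)],8,(200,145)),box(.09,.13,.032),[.7,.3,.5])
run("dryer",a([(103,75),(652,122),(628,470),(70,430)],6,(310,145)),box(.19,.29,.05),[.7,0,0])
run("bed",a([(140,120),(342,135),(322,388),(120,368)],6,(310,145)),[[.065,.052,.072],[.065,-.052,.072],[-.065,-.052,.072],[-.065,.052,.072]],[.7,0,0])
run("lifterblade",a([(342,527),(147,527)],8,(310,215)),[[.125,.036,.0025],[.125,-.036,.0025]],[.6,0,3.14])
run("handle",a([(284,305),(232,303),(233,80),(284,80)],8,(310,215)),box(.084,.02,.071),[.6,0,3.14])
print(unproj(c,a([(515,322)],6,(310,145)),.09), unproj(c,a([(530,305)],6,(310,145)),.09))
for n,p,z in [("tape",(471,205),.012),("pot",(289,166),.055),("tin",(281,135),.09),("jar",(253,138),.085),("sander",(197,292),.035),("brushb",(450,290),.01),("brusha",(171,210),.01),("cabtop",(485,285),.2),("brushb tip",(419,240),.01),("minirack",(182,157),.02)]: print(n,unproj(c,[p],z).round(3))
E
```

```text
rack [0.6226 0.2145 0.4842] [[-0.4, -0.5], [0.0, -0.2], [0.0, 0.1], [0.3, 0.6]]
panel [0.6172 0.209  0.4834] [[-0.2, -0.5], [-0.1, 0.0], [0.5, -0.3], [-0.3, 0.7]]
dryer [ 0.6003 -0.1867 -0.1123] [[-0.6, -0.5], [0.0, -0.8], [0.8, 1.2], [-0.2, -0.0]]
bed [ 0.6086 -0.1174 -0.1149] [[0.1, 0.0], [-0.0, 0.3], [0.2, -0.4], [-0.2, 0.0]]
lifterblade [ 0.4502 -0.0893  3.1149] [[-0.6, 0.0], [0.6, -0.0]]
handle [ 0.4497 -0.093   3.1056] [[0.1, -0.2], [-0.1, -0.0], [-0.1, 0.1], [0.1, 0.1]]
[[ 0.565083   -0.25788266  0.09      ]] [[ 0.57355366 -0.26588835  0.09      ]]
tape [[ 0.55  -0.509  0.012]]
pot [[0.683 0.064 0.055]]
tin [[0.773 0.085 0.09 ]]
jar [[0.768 0.173 0.085]]
sander [[0.3   0.354 0.035]]
brushb [[ 0.286 -0.425  0.01 ]]
brusha [[0.561 0.448 0.01 ]]
cabtop [[ 0.3   -0.474  0.2  ]]
brushb tip [[ 0.444 -0.337  0.01 ]]
minirack [[0.732 0.413 0.02 ]]
```

>>> jog_arm(plan=[{"grip": 1,"linear": [0.8,1.75,1],"twist": 0.1},{"grip": 1,"linear": [1.6,3.5,1],"twist": 0.18},{"grip": 1,"linear": [1.6,3.5,0],"twist": 0.18},{"grip": 1,"linear": [1.6,3.5,0],"twist": 0.18},{"grip": 1,"linear": [1.6,3.5,0],"twist": 0.18},{"grip": 1,"linear": [1.6,3.5,0],"twist": 0.18},{"grip": 1,"linear": [1.6,3.5,0],"twist": 0.18},{"grip": 1,"linear": [1.6,3.5,0],"twist": 0.18},{"grip": 1,"linear": [1.6,3.5,-1],"twist": 0.18},{"grip": 1,"linear": [1.6,3.5,-2],"twist": 0.18},{"grip": 1,"linear": [1.6,3.5,-2],"twist": 0.18},{"grip": 1,"linear": [1.6,3.5,-2],"twist": 0.18},{"grip": 1,"linear": [1.6,3.5,-2],"twist": 0.18},{"grip": 1,"linear": [1.6,3.5,-2],"twist": 0.18},{"grip": 1,"linear": [1.6,3.5,-1],"twist": 0.18},{"grip": 1,"linear": [1.6,3.5,0],"twist": 0.18},{"grip": 1,"linear": [0.4,1.75,0],"twist": 0.037},{"grip": 1,"linear": [0,0,0],"twist": 0}])

```text
time_s: 2.5
tcp_pos: [0.432, -0.0896, 0.2039]
orientation: [0.016, 1.0, -0.0, -0.0]
contact_force: [0.3, -0.5, 0.7]
grip_width: 0.0853
```

Run:
```python
from h import *
from bench import manip
o=manip.observe(); print(o['time_s'],o['tcp_pos'],2*np.arctan2(o['orientation'][1],o['orientation'][0]),o['joints'],o['orientation'],o['contact_force'])
c=cam("wrist","w1"); cam("top","t2")
```

```text
2.5 [ 0.43199726 -0.08964992  0.2038597 ] 3.1088393017607046 [-4.35314961e-01 -1.34176499e-01  2.21762726e+00 -1.12998942e-04
  1.05827457e+00 -1.97330252e+00] [ 1.63759438e-02  9.99865902e-01 -1.79965670e-05 -8.06302529e-05] [ 0.33960684 -0.47504003  0.69182276]
```

View pics/w1.png

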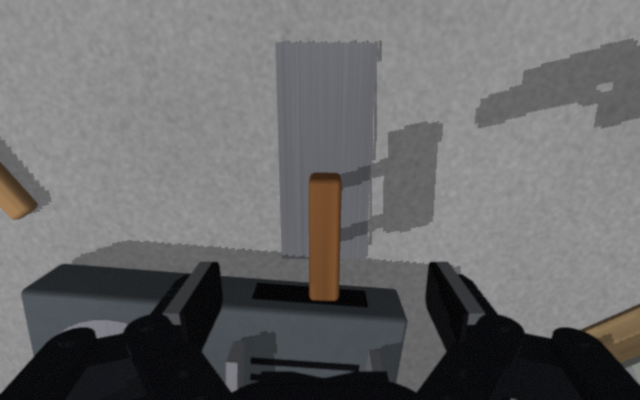

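Run:
```python
from fit import *
c=load("w1")
crop("w1",260,160,400,320,5,"w1h")
# order: front-left(+x,+y): 
x,r=fit(c,[(341,174),(309,174),(308,300),(339,300)],box(.084,.02,.071),[.45,-.09,3.11]); print(x,r.tolist())
x,r=fit(c,[(381,42),(276,42)],[[.125,.036,.0025],[.125,-.036,.0025]],[.45,-.09,3.11]); print(x,r.tolist())
```

```text
[ 0.44663995 -0.09022006  3.09779457] [[-32.9, 1.5], [32.9, 1.9], [30.5, -0.9], [-30.6, -1.2]]
[ 0.19895022 -0.07905496 -0.03228787] [[-1.8, -0.1], [1.8, -0.1]]
```

View pics/w1h.png

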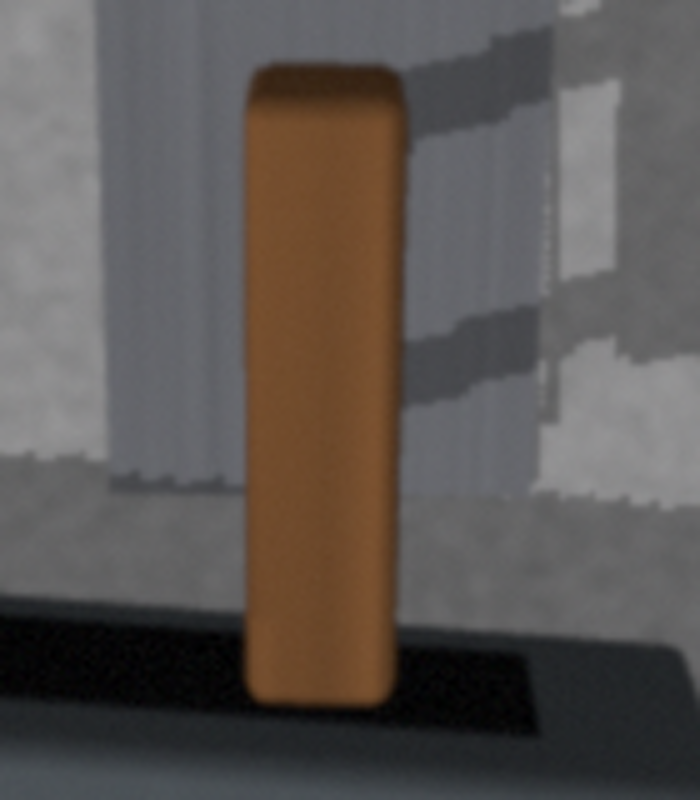

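Run:
```python
from fit import *
c=load("w1")
x,r=fit(c,[(309.6,181),(340.4,181),(339,301),(309,301)],box(.084,.02,.071),[.45,-.09,3.11]); print(x,r.tolist())
x,r=fit(c,[(276,42),(381,42)],[[.125,.036,.0025],[.125,-.036,.0025]],[.45,-.09,3.11]); print(x,r.tolist())
```

```text
[ 0.44925053 -0.09013756  3.10250766] [[-1.4, -1.1], [1.4, -0.9], [0.0, 1.4], [-0.0, 1.3]]
[ 0.44881992 -0.08712552  3.10930484] [[1.8, -0.1], [-1.8, -0.1]]
```

>>> jog_arm(plan=[{"grip": 1,"linear": [0,0,-2],"twist": 0},{"grip": 1,"linear": [0,0,-3],"twist": 0},{"grip": 1,"linear": [0,0,-2.5],"twist": 0},{"grip": 1,"linear": [0,0,-1.2],"twist": 0},{"grip": 1,"linear": [0,0,-0.5],"twist": 0},{"grip": 1,"linear": [0,0,0],"twist": 0},{"grip": 0,"linear": [0,0,0],"twist": 0},{"grip": 0,"linear": [0,0,0],"twist": 0},{"grip": 0,"linear": [0,0,0],"twist": 0},{"grip": 0,"linear": [0,0,0],"twist": 0},{"grip": 0,"linear": [0,0,0],"twist": 0},{"grip": 0,"linear": [0,0,0],"twist": 0}], grip_force=100)

```text
time_s: 4.1
tcp_pos: [0.4322, -0.0905, 0.1123]
orientation: [0.017, 1.0, -0.0, 0.0]
contact_force: [-0.4, 1.5, 3.5]
grip_width: 0.0185
```

>>> jog_arm(plan=[{"grip": 0,"linear": [0,0,1.5],"twist": 0},{"grip": 0,"linear": [0,0,3],"twist": 0},{"grip": 0,"linear": [0,0,4],"twist": -0.03},{"grip": 0,"linear": [0.2,1.4,2.5],"twist": -0.1},{"grip": 0,"linear": [0.2,1.4,1],"twist": -0.16},{"grip": 0,"linear": [0.2,1.4,0],"twist": -0.16},{"grip": 0,"linear": [0.2,1.4,0],"twist": -0.16},{"grip": 0,"linear": [0.2,1.4,0],"twist": -0.16},{"grip": 0,"linear": [0.2,1.4,0],"twist": -0.16},{"grip": 0,"linear": [0.2,1.4,0],"twist": -0.16},{"grip": 0,"linear": [0.2,1.4,0],"twist": -0.16},{"grip": 0,"linear": [0.2,1.4,0],"twist": -0.16},{"grip": 0,"linear": [0.2,1.4,0],"twist": -0.16},{"grip": 0,"linear": [0.2,1.4,0],"twist": -0.16},{"grip": 0,"linear": [0.1,1.4,0],"twist": -0.16},{"grip": 0,"linear": [0,1.4,-1],"twist": -0.16},{"grip": 0,"linear": [0,1.4,-2],"twist": -0.16},{"grip": 0,"linear": [0,1.3,-2],"twist": -0.16},{"grip": 0,"linear": [0,0.6,-1],"twist": -0.154},{"grip": 0,"linear": [0,0,0],"twist": -0.1}])

```text
time_s: 6.6
tcp_pos: [0.4536, 0.1247, 0.1706]
orientation: [0.971, 0.238, -0.002, -0.0]
contact_force: [-0.3, -0.6, -2.3]
grip_width: 0.0189
```

```bash
cat > st.py <<'E'
from h import *
from bench import manip
def st():
    o=manip.observe(); q=o['orientation']
    print(o['time_s'],'tcp',o['tcp_pos'].round(4),'psi',round(2*np.arctan2(q[1],q[0]),4),'q',q.round(3),'j',o['joints'].round(2),'F',o['contact_force'].round(1),'T',o['torque'].round(2),'w',round(o['grip_width'],4))
    return o
E
python3 - <<'E'
from st import *
st(); cam("wrist","w2"); cam("top","t3")
crop("t3",180,130,340,250,5,"t3c")
E
```

```text
6.6 tcp [0.4536 0.1247 0.1706] psi 0.4799 q [ 0.971  0.238 -0.002 -0.   ] j [ 0.05 -0.01  2.17 -0.    0.98  1.14] F [-0.3 -0.6 -2.3] T [-0.05  0.   -0.03] w 0.0189
```

View pics/w2.png

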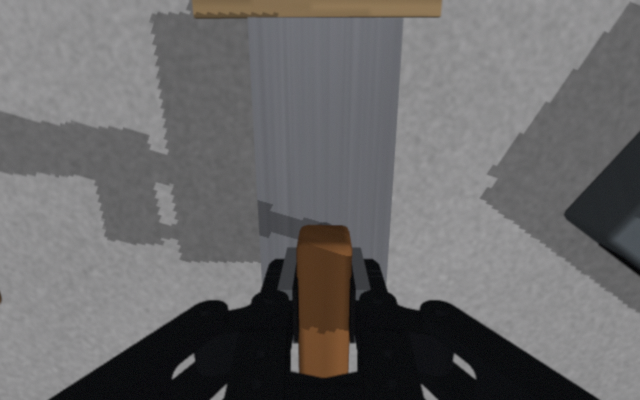

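View pics/t3c.png

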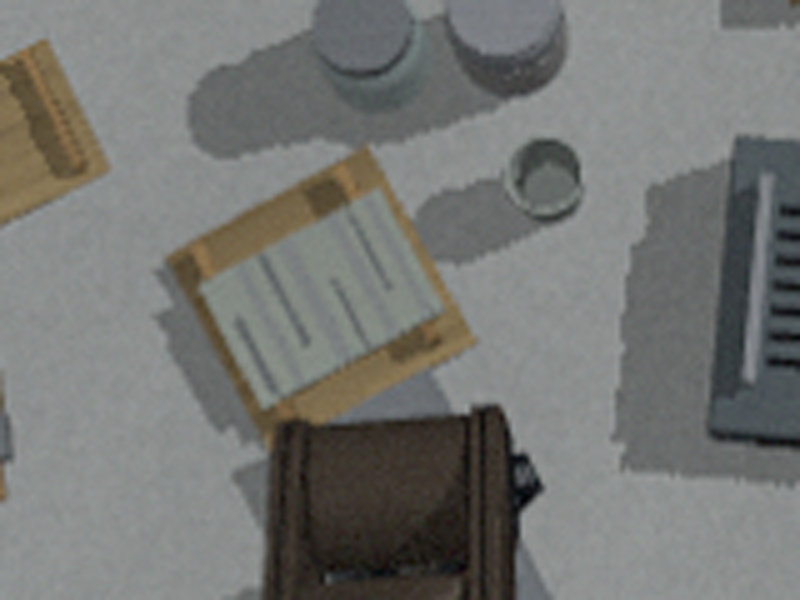

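Run:
```python
from st import *
c=load("w2")
crop("w2",180,0,460,60,2.8,"w2c")
for z in (.045,.05,.055,.058,.061,.065,.07):
    P=unproj(c,[(249,17),(402,17)],z); m=P.mean(0); t=np.array([.4536,.1247,0])
    print(z,np.linalg.norm(P[0]-P[1]).round(4),m.round(4),np.linalg.norm((m-t)[:2]).round(4), 'yaw',np.arctan2(*(m-t)[[1,0]]).round(4), np.arctan2(P[0][1]-P[1][1],P[0][0]-P[1][0])-np.pi/2)
```

```text
0.045 0.0768 [0.5514 0.1744 0.045 ] 0.1097 yaw 0.4705 0.47983522575728443
0.05 0.0748 [0.5506 0.174  0.05  ] 0.1088 yaw 0.4706 0.47983522575728443
0.055 0.0729 [0.5498 0.1737 0.055 ] 0.108 yaw 0.4706 0.47983522575728443
0.058 0.0717 [0.5494 0.1734 0.058 ] 0.1074 yaw 0.4707 0.4798352257572853
0.061 0.0705 [0.5489 0.1732 0.061 ] 0.1069 yaw 0.4707 0.47983522575728443
0.065 0.0689 [0.5483 0.1729 0.065 ] 0.1062 yaw 0.4708 0.47983522575728443
0.07 0.067 [0.5475 0.1725 0.07  ] 0.1054 yaw 0.4709 0.47983522575728577
```

View pics/w2c.png

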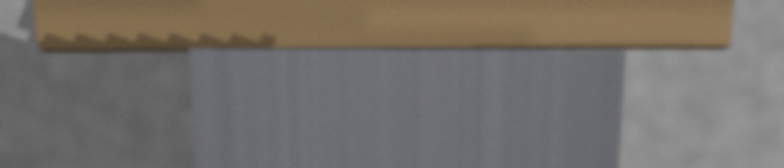

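Run:
```python
from st import *
c=load("w2")
u=np.array([np.cos(.484),np.sin(.484)]); v=np.array([-u[1],u[0]])
r=np.array([.6226,.2145])
for s in (1,-1):
  for z in (0,.004): print(proj(c,[*(r-.075*u+s*.075*v),z]).round(1))
t=np.array([.4536,.1247])
for s in (1,-1): print('blade',proj(c,[*(t+.108*u+s*.036*v),.0608]).round(1))
```

```text
[[200.3  19.6]]
[[198.1  18.4]]
[[442.7  18.5]]
[[444.9  17.2]]
blade [[244.3  14.9]]
blade [[400.6  14.1]]
```

>>> jog_arm(plan=[{"grip": 0,"linear": [-0.07,0.13,-1],"twist": 0},{"grip": 0,"linear": [0,0,-2],"twist": 0},{"grip": 0,"linear": [0,0,-1],"twist": 0},{"grip": 0,"linear": [0,0,-0.4],"twist": 0},{"grip": 0,"linear": [0,0,0],"twist": 0},{"grip": 0,"linear": [0.44,0.23,0],"twist": 0},{"grip": 0,"linear": [0.89,0.47,0],"twist": 0},{"grip": 0,"linear": [0.89,0.47,0],"twist": 0},{"grip": 0,"linear": [0.44,0.23,0],"twist": 0},{"grip": 0,"linear": [0,0,0],"twist": 0}])

```text
time_s: 7.95
tcp_pos: [0.4813, 0.14, 0.128]
orientation: [0.971, 0.239, 0.0, 0.0]
contact_force: [-0.4, 0.5, -2.6]
grip_width: 0.0187
```

Run:
```python
from st import *
st(); cam("wrist","w3"); cam("scene","s3")
crop("s3",300,220,410,300,7,"s3c")
```

```text
7.95 tcp [0.4813 0.14   0.128 ] psi 0.4832 q [0.971 0.239 0.    0.   ] j [ 0.08  0.13  2.12 -0.    0.89  1.17] F [-0.4  0.5 -2.6] T [-0.05  0.01  0.06] w 0.0187
```

View pics/w3.png

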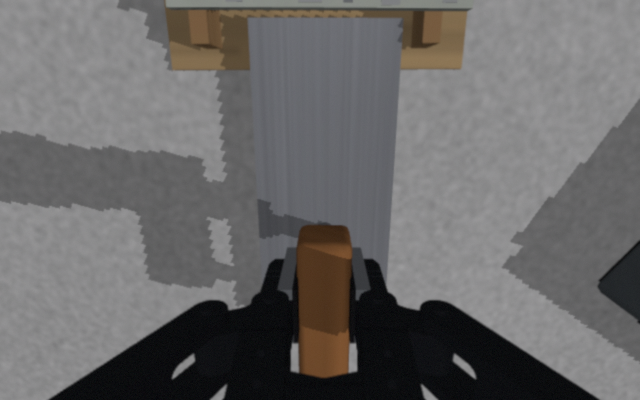

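View pics/s3c.png

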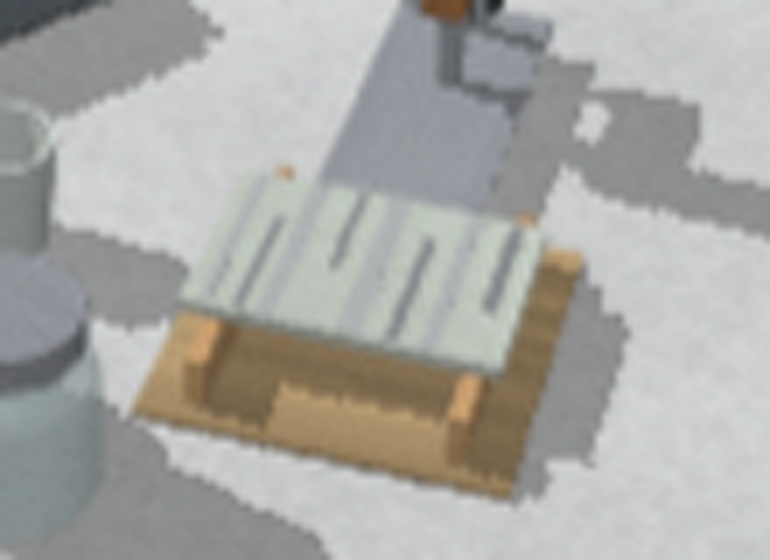

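Run:
```python
from st import *
c=load("w3"); u=np.array([np.cos(.4832),np.sin(.4832)]); v=np.array([-u[1],u[0]]); t=np.array([.4813,.14])
def q(n,px,z):
    for p in unproj(c,px,z): print(n,'u,v mm',((p[:2]-t)@u*1e3).round(1),((p[:2]-t)@v*1e3).round(1))
q('paneledge',[(167,9),(470,10)],.026)
q('blade',[(250,17),(401,17)],.0165)
q('board',[(170,69),(463,69)],.004)
print(((np.array([.617,.209])-t)@u*1e3-45), (np.array([.617,.209])-t)@v*1e3)
```

```text
paneledge u,v mm 109.3 68.6
paneledge u,v mm 108.9 -64.8
blade u,v mm 107.6 34.0
blade u,v mm 107.6 -36.4
board u,v mm 85.5 79.5
board u,v mm 85.5 -72.7
107.22252022468905 -1.9479056558585905
```

>>> jog_arm(plan=[{"grip": 0,"linear": [0.37,0.36,0],"twist": 0},{"grip": 0,"linear": [0.81,0.6,0],"twist": 0},{"grip": 0,"linear": [1.24,0.65,0],"twist": 0},{"grip": 0,"linear": [1.24,0.65,0],"twist": 0},{"grip": 0,"linear": [1.24,0.65,0],"twist": 0},{"grip": 0,"linear": [1.24,0.65,0],"twist": 0},{"grip": 0,"linear": [1.24,0.65,0],"twist": 0},{"grip": 0,"linear": [0.8,0.42,0],"twist": 0},{"grip": 0,"linear": [0,0,0],"twist": 0}])

```text
time_s: 9.18
tcp_pos: [0.5632, 0.1863, 0.128]
orientation: [0.971, 0.239, 0.0, 0.0]
contact_force: [-0.7, 0.4, -2.1]
grip_width: 0.0187
```

Run:
```python
from st import *
st(); cam("wrist","w4"); cam("scene","s4")
crop("s4",300,220,410,300,7,"s4c")
```

```text
9.175 tcp [0.5632 0.1863 0.128 ] psi 0.4831 q [0.971 0.239 0.    0.   ] j [ 0.15  0.31  1.89 -0.    0.93  1.24] F [-0.7  0.4 -2.1] T [ 0.05  0.02 -0.02] w 0.0187
```

View pics/w4.png

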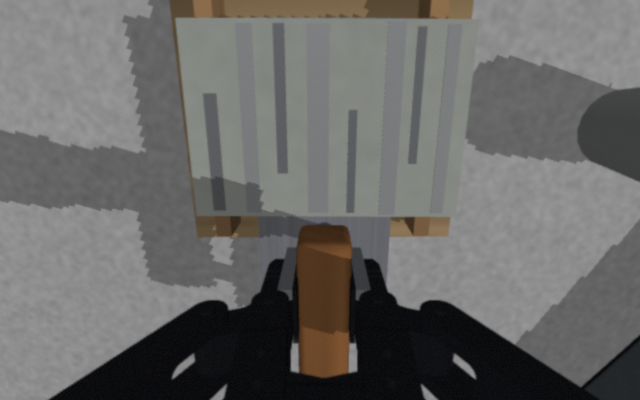

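View pics/s4c.png

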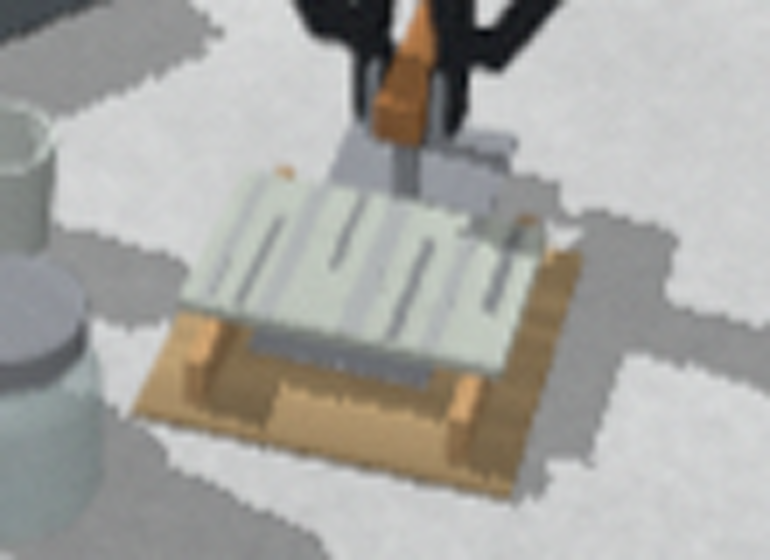

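>>> jog_arm(plan=[{"grip": 0,"linear": [0,0,0.4],"twist": 0},{"grip": 0,"linear": [0,0,0.3],"twist": 0},{"grip": 0,"linear": [0,0,0.3],"twist": 0},{"grip": 0,"linear": [0,0,0.3],"twist": 0},{"grip": 0,"linear": [0,0,0.3],"twist": 0},{"grip": 0,"linear": [0,0,0.5],"twist": 0},{"grip": 0,"linear": [0,0,0.7],"twist": 0},{"grip": 0,"linear": [0,0,0.5],"twist": 0},{"grip": 0,"linear": [0,0,0],"twist": 0}])

```text
time_s: 10.4
tcp_pos: [0.5631, 0.1861, 0.1618]
orientation: [0.971, 0.239, 0.001, 0.0]
contact_force: [0.3, -0.7, -2.6]
grip_width: 0.0183
```

Run:
```python
from st import *
st(); cam("wrist","w5"); cam("scene","s5")
crop("s5",300,220,410,300,7,"s5c"); crop("w5",160,0,500,250,2.3,"w5c")
```

```text
10.4 tcp [0.5631 0.1861 0.1618] psi 0.4828 q [0.971 0.239 0.001 0.   ] j [ 0.15  0.26  1.88 -0.    0.99  1.24] F [ 0.3 -0.7 -2.6] T [-0.02  0.06 -0.01] w 0.0183
```

View pics/w5c.png

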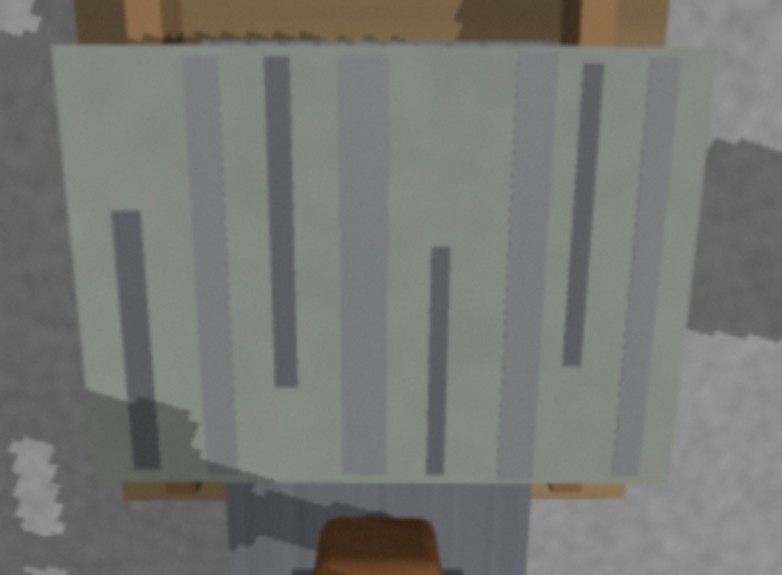

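View pics/s5c.png

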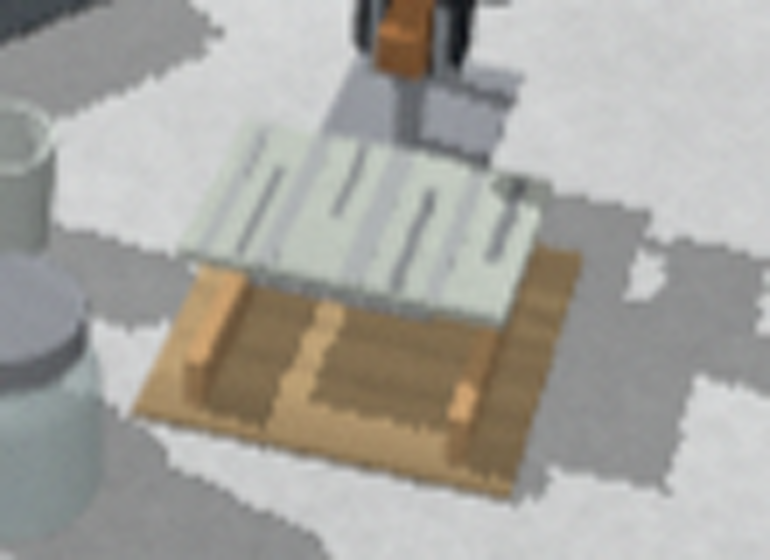

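```bash
cat > pp.py <<'E'
from fit import *
def panelfit(c,corners,tcp,psi,zref):
    """corners FL,FR,NR,NL of panel top; returns panel centre in tool-yaw frame"""
    m=np.array(box(.09,.13,0)); corners=np.array(corners)
    def f(p,free):
        x,y,yaw,z,pit=p[0],p[1],p[2],(p[3] if free>0 else zref),(p[4] if free>1 else 0)
        P=R.from_euler('ZYX',[psi+yaw,pit,0]).apply(m)
        u=np.array([np.cos(psi),np.sin(psi)]);v=np.array([-u[1],u[0]])
        P[:,:2]+=np.array(tcp)[:2]+u*x+v*y; P[:,2]+=z
        return (proj(c,P)-corners).ravel()
    for free in (0,1,2):
        r=least_squares(lambda p:f(p,free),[.057,0,0,zref,0]);print(free,r.x.round(4),np.abs(r.fun).max().round(2))
E
python3 - <<'E'
from pp import *
c=load("w5")
k=np.array([(53,45),(715,48),(668,483),(92,482)])/2.3+[160,0]-.5+.5/2.3
panelfit(c,k,[.5631,.1861],.4828,.1618-.1123+.0085)
E
```

```text
0 [ 0.0604 -0.0014 -0.0044  0.058   0.    ] 1.25
1 [ 0.0604 -0.0014 -0.0044  0.0579  0.    ] 1.34
2 [ 0.0607 -0.0014 -0.0045  0.0579  0.026 ] 0.51
```

>>> jog_arm(plan=[{"grip": 0,"linear": [0,0,0.4],"twist": 0},{"grip": 0,"linear": [0,0,0.8],"twist": 0},{"grip": 0,"linear": [0,0,1.2],"twist": 0},{"grip": 0,"linear": [0,0,1.6],"twist": 0},{"grip": 0,"linear": [0,0,1.6],"twist": 0},{"grip": 0,"linear": [0,-0.4,1.4],"twist": -0.01},{"grip": 0,"linear": [0,-0.8,1],"twist": -0.01},{"grip": 0,"linear": [-0.1,-1.2,0.6],"twist": -0.015},{"grip": 0,"linear": [-0.1,-1.6,0.2],"twist": -0.014},{"grip": 0,"linear": [-0.1,-1.96,0],"twist": -0.045},{"grip": 0,"linear": [-0.1,-1.96,0],"twist": -0.045},{"grip": 0,"linear": [-0.1,-1.96,0],"twist": -0.045},{"grip": 0,"linear": [-0.1,-1.96,0],"twist": -0.045},{"grip": 0,"linear": [-0.1,-1.96,0],"twist": -0.045},{"grip": 0,"linear": [-0.1,-1.96,0],"twist": -0.045},{"grip": 0,"linear": [-0.1,-1.96,0],"twist": -0.045},{"grip": 0,"linear": [-0.1,-1.96,0],"twist": -0.045},{"grip": 0,"linear": [-0.1,-1.96,0],"twist": -0.045},{"grip": 0,"linear": [-0.1,-1.96,0],"twist": -0.045},{"grip": 0,"linear": [-0.1,-1.96,0],"twist": -0.045}])

```text
time_s: 13.0
tcp_pos: [0.5496, -0.0709, 0.2489]
orientation: [0.999, -0.032, 0.0, 0.0]
contact_force: [0.3, 0.5, -2.9]
grip_width: 0.0186
```

>>> jog_arm(plan=[{"grip": 0,"linear": [-0.1,-1.6,0],"twist": -0.014},{"grip": 0,"linear": [0,-1.2,0],"twist": -0.015},{"grip": 0,"linear": [0,-0.8,0],"twist": -0.01},{"grip": 0,"linear": [0,-0.4,0],"twist": -0.01},{"grip": 0,"linear": [0,0,0],"twist": 0},{"grip": 0,"linear": [0,0,0],"twist": 0}])

```text
time_s: 13.75
tcp_pos: [0.5486, -0.1092, 0.2489]
orientation: [0.998, -0.055, -0.0, -0.0]
contact_force: [1.4, -0.2, -3.3]
grip_width: 0.0184
```

Run:
```python
from st import *
st(); cam("wrist","w6"); cam("top","t6")
crop("t6",310,130,430,220,6.5,"t6c"); crop("w6",120,0,520,260,2,"w6c")
```

```text
13.75 tcp [ 0.5486 -0.1092  0.2489] psi -0.1097 q [ 0.998 -0.055 -0.    -0.   ] j [-0.38  0.09  1.91  0.    1.14  1.3 ] F [ 1.4 -0.2 -3.3] T [0.04 0.09 0.02] w 0.0184
```

View pics/w6c.png

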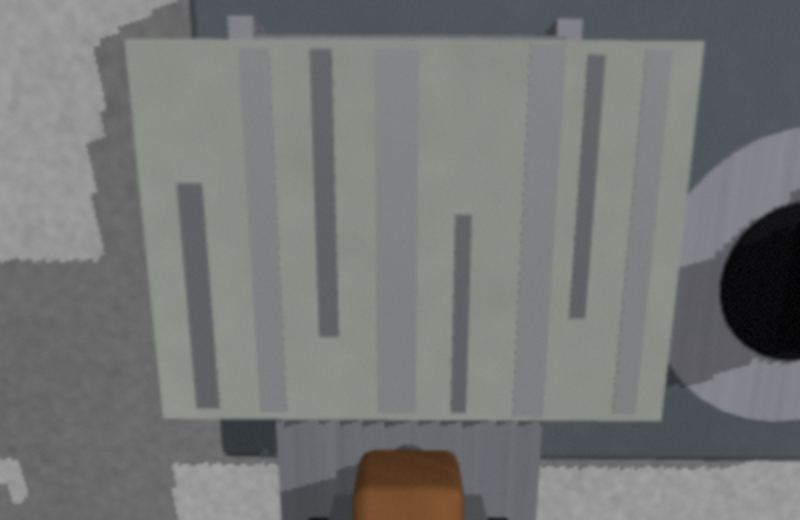

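View pics/t6c.png

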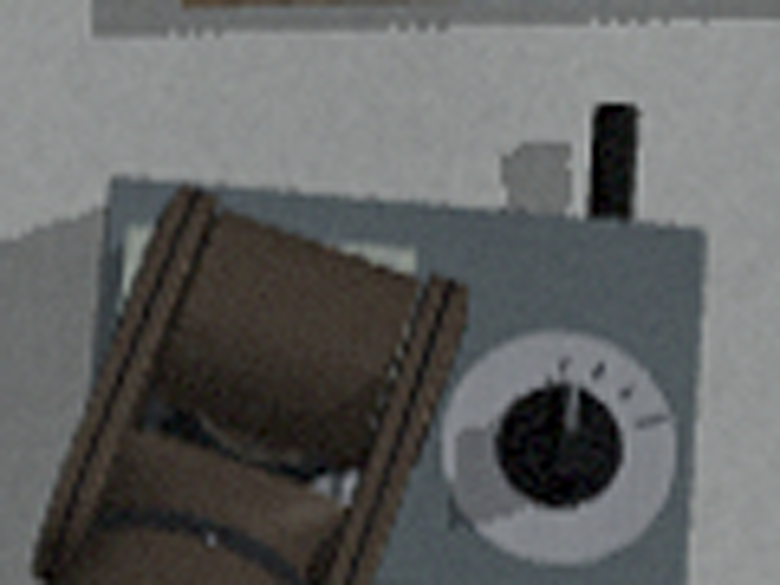

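Run:
```python
from pp import *
c=load("w6"); t=np.array([.5486,-.1092]); psi=-.1097
k=np.array([(126,40),(704,41),(662,420),(162,418)])/2+[120,0]-.25
panelfit(c,k,t,psi,.2489-.1123+.0085)
u=np.array([np.cos(psi),np.sin(psi)]);v=np.array([-u[1],u[0]])
P=unproj(c,np.array([(241,16),(569,18)])/2+[120,0]-.25,.072)[:,:2]
print('rib far ends u,v',(P-t)@u,(P-t)@v, 'yaw',np.arctan2(P[0][1]-P[1][1],P[0][0]-P[1][0])-np.pi/2,'bed centre',((P.mean(0)-t)@u)-.065,((P.mean(0)-t)@v))
b=np.array([.6086,-.1174])-t; print('top bed',b@u,b@v)
```

```text
0 [ 0.0606 -0.0019 -0.0033  0.1451  0.    ] 0.94
1 [ 0.0606 -0.0019 -0.0033  0.145   0.    ] 1.03
2 [ 0.0608 -0.0019 -0.0033  0.145   0.0151] 0.59
rib far ends u,v [0.12474803 0.12417668] [ 0.05209114 -0.05131447] yaw -0.11522528452259317 bed centre 0.05946235140279707 0.0003883352032550359
top bed 0.06053707609749819 -0.0015819031467568924
```

>>> jog_arm(plan=[{"grip": 0,"linear": [0,0.1,-0.4],"twist": 0},{"grip": 0,"linear": [0,0,-0.8],"twist": 0},{"grip": 0,"linear": [0,0,-1.2],"twist": 0},{"grip": 0,"linear": [0,0,-1.2],"twist": 0},{"grip": 0,"linear": [0,0,-0.8],"twist": 0},{"grip": 0,"linear": [0,0,-0.6],"twist": 0},{"grip": 0,"linear": [0,0,-0.4],"twist": 0},{"grip": 0,"linear": [0,0,0],"twist": 0},{"grip": 0,"linear": [0,0,0],"twist": 0}])

```text
time_s: 14.98
tcp_pos: [0.5489, -0.1086, 0.1954]
orientation: [0.998, -0.055, 0.0, 0.0]
contact_force: [0.1, 0.2, -2.8]
grip_width: 0.019
```

Run:
```python
from st import *
st(); cam("wrist","w7"); cam("scene","s7")
crop("s7",220,160,340,250,6.5,"s7c"); crop("w7",120,0,520,260,2,"w7c")
```

```text
14.975 tcp [ 0.5489 -0.1086  0.1954] psi -0.1102 q [ 0.998 -0.055  0.     0.   ] j [-0.38  0.15  1.95  0.    1.04  1.3 ] F [ 0.1  0.2 -2.8] T [-0.01  0.03 -0.02] w 0.019
```

View pics/w7c.png

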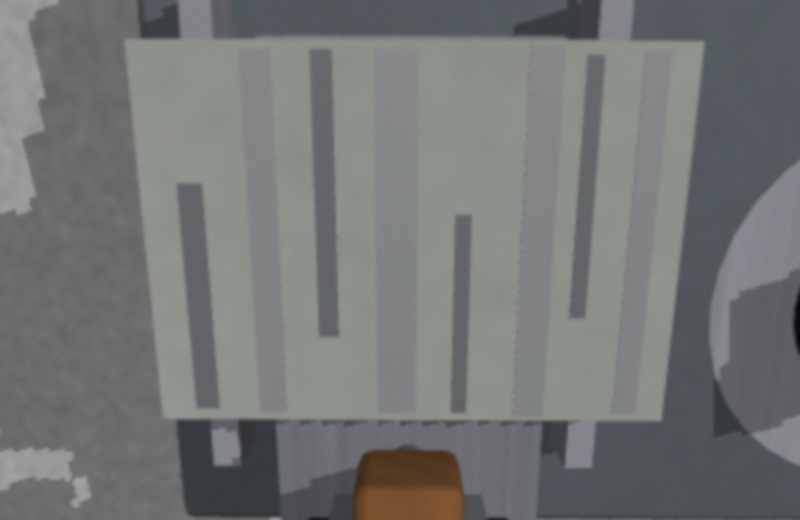

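View pics/s7c.png

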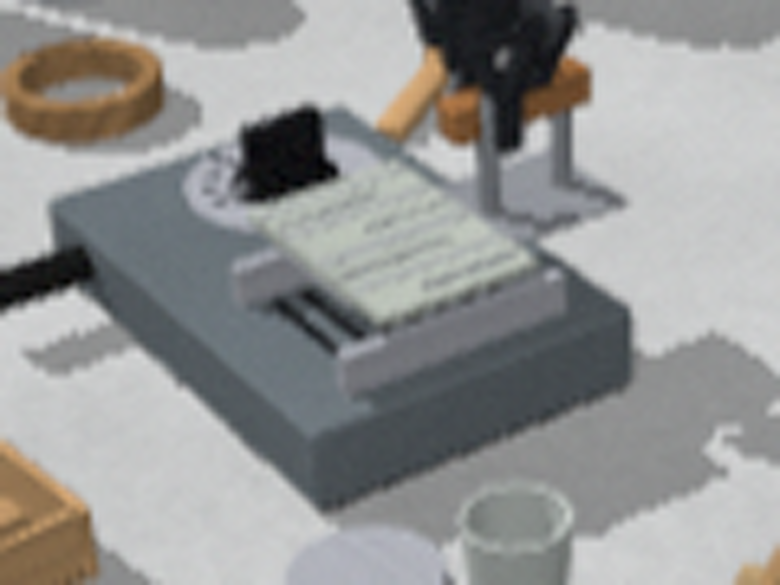

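Run:
```python
from pp import *
c=load("w7"); t=np.array([.5489,-.1086]); psi=-.1102
k=np.array([(126,40),(704,41),(662,420),(162,418)])/2+[120,0]-.25
panelfit(c,k,t,psi,.1954-.1123+.0085)
u=np.array([np.cos(psi),np.sin(psi)]);v=np.array([-u[1],u[0]])
Rm=cv2.Rodrigues(c['rvec'])[0]; o=-Rm.T@c['tvec']; print('cam u,v,z',(o[:2]-t)@u,(o[:2]-t)@v,o[2])
P=unproj(c,np.array([(226,465),(579,467),(196,38),(617,38)])/2+[120,0]-.25,.072)[:,:2]
print('rib u,v',((P-t)@u).round(4),((P-t)@v).round(4))
b=np.array([.6086,-.1174])-t; print('top bed',b@u,b@v)
```

```text
0 [ 0.0607 -0.0021 -0.0033  0.0916  0.    ] 0.94
1 [ 0.0607 -0.0021 -0.0033  0.0915  0.    ] 1.0
2 [ 0.0608 -0.0021 -0.0033  0.0915  0.0141] 0.6
cam u,v,z 0.0760146048260157 -0.0006667653374949836 0.26560641311735744
rib u,v [-0.0054 -0.006   0.1094  0.1094] [ 0.0533 -0.0516  0.0521 -0.0528]
top bed 0.060305665499094836 -0.002180988012639949
```

>>> jog_arm(plan=[{"grip": 0,"linear": [-0.1,0.25,0],"twist": -0.003},{"grip": 0,"linear": [0,0,-0.3],"twist": 0},{"grip": 0,"linear": [0,0,-0.4],"twist": 0},{"grip": 0,"linear": [0,0,-0.2],"twist": 0},{"grip": 0,"linear": [0,0,0],"twist": 0},{"grip": 0,"linear": [0,0,0],"twist": 0}])

```text
time_s: 15.82
tcp_pos: [0.5477, -0.1061, 0.186]
orientation: [0.998, -0.057, 0.0, 0.0]
contact_force: [0.5, 0.3, -3.9]
grip_width: 0.0188
```

Run:
```python
from st import *
st(); cam("wrist","w8")
crop("w8",120,0,520,260,2,"w8c")
```

```text
15.825 tcp [ 0.5477 -0.1061  0.186 ] psi -0.1132 q [ 0.998 -0.057  0.     0.   ] j [-0.37  0.16  1.96 -0.    1.02  1.31] F [ 0.5  0.3 -3.9] T [0.03 0.05 0.04] w 0.0188
```

View pics/w8c.png

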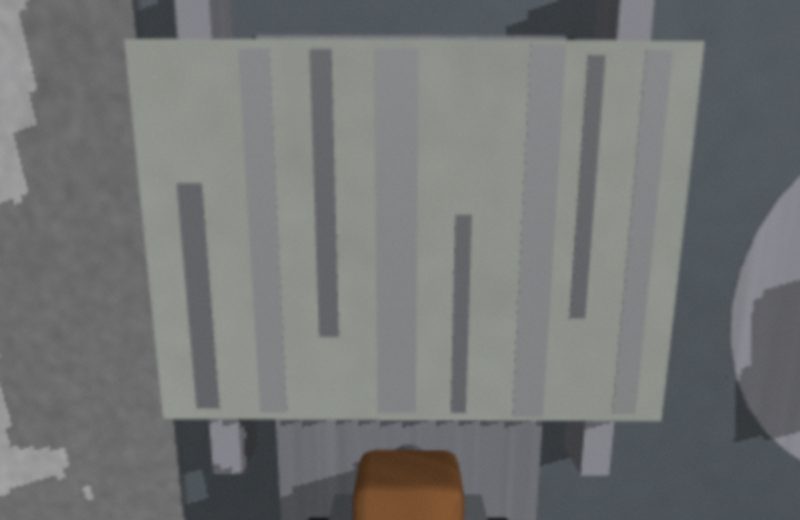

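Run:
```python
from pp import *
c=load("w8"); t=np.array([.5477,-.1061]); psi=-.1132
k=np.array([(126,40),(704,41),(662,420),(162,418)])/2+[120,0]-.25
panelfit(c,k,t,psi,.186-.1123+.0085)
u=np.array([np.cos(psi),np.sin(psi)]);v=np.array([-u[1],u[0]])
P=unproj(c,np.array([(227,473),(597,475),(194.5,38),(635.5,38)])/2+[120,0]-.25,.072)[:,:2]
print('rib u,v',((P-t)@u).round(4),((P-t)@v).round(4))
b=np.array([.6086,-.1174])-t; print('top bed',b@u,b@v)
```

```text
0 [ 0.0606 -0.002  -0.0033  0.0822  0.    ] 0.94
1 [ 0.0606 -0.002  -0.0033  0.0821  0.    ] 1.02
2 [ 0.0608 -0.002  -0.0034  0.0821  0.0148] 0.59
rib u,v [-0.004  -0.0046  0.1077  0.1077] [ 0.0506 -0.0543  0.0499 -0.0546]
top bed 0.061786652722903145 -0.004348510699006549
```

>>> jog_arm(plan=[{"grip": 0,"linear": [0,0,-0.2],"twist": 0},{"grip": 0,"linear": [0,0,-0.15],"twist": 0},{"grip": 0,"linear": [0,0,-0.15],"twist": 0},{"grip": 0,"linear": [0,0,-0.15],"twist": 0},{"grip": 0,"linear": [0,0,-0.2],"twist": 0},{"grip": 0,"linear": [0,0,-0.25],"twist": 0},{"grip": 0,"linear": [0,0,-0.2],"twist": 0},{"grip": 0,"linear": [0,0,0],"twist": 0},{"grip": 0,"linear": [0,0,0],"twist": 0}])

```text
time_s: 17.0
tcp_pos: [0.5477, -0.1061, 0.173]
orientation: [0.998, -0.057, 0.0, 0.0]
contact_force: [0.3, -0.0, -3.0]
grip_width: 0.0185
```

Run:
```python
from st import *
st(); cam("wrist","w9"); cam("scene","s9")
crop("w9",120,0,520,260,2,"w9c");crop("s9",220,160,340,250,6.5,"s9c")
```

```text
17.0 tcp [ 0.5477 -0.1061  0.173 ] psi -0.1132 q [ 0.998 -0.057  0.     0.   ] j [-0.37  0.18  1.96 -0.    1.    1.31] F [ 0.3 -0.  -3. ] T [-0.   -0.02  0.02] w 0.0185
```

View pics/w9c.png

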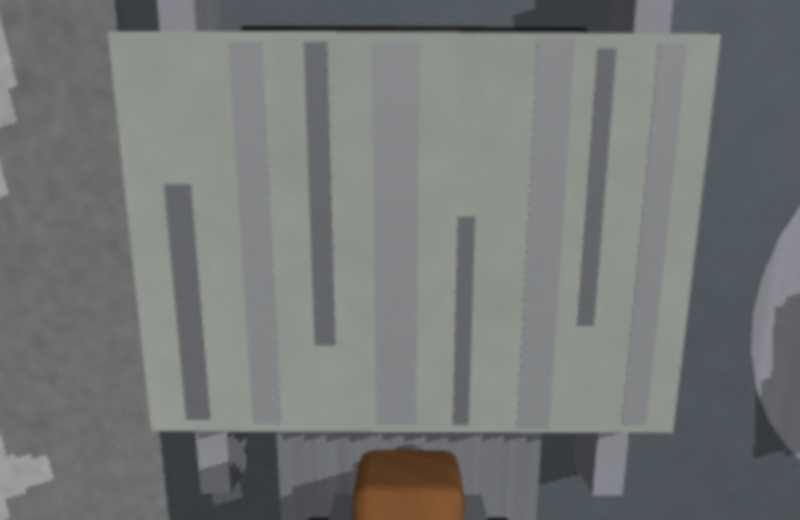

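View pics/s9c.png

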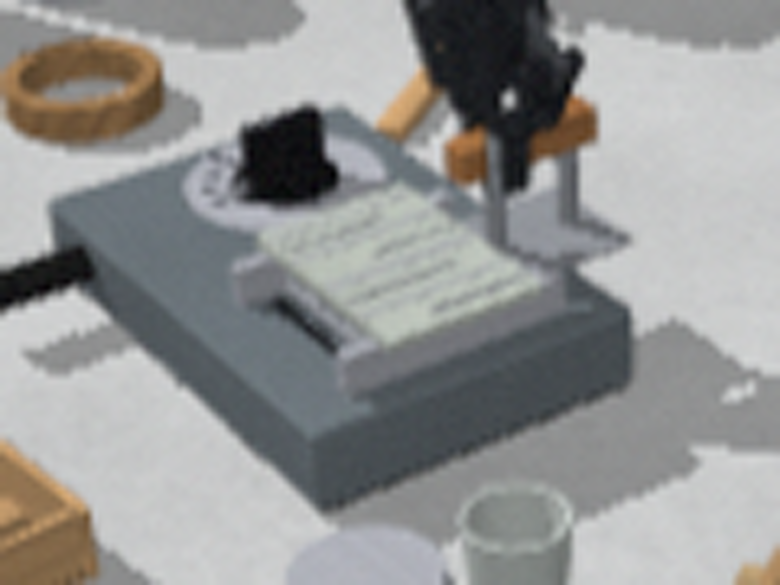

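>>> jog_arm(plan=[{"grip": 0,"linear": [-0.3,0.03,0],"twist": 0},{"grip": 0,"linear": [-0.7,0.08,0],"twist": 0},{"grip": 0,"linear": [-1.2,0.14,0],"twist": 0},{"grip": 0,"linear": [-1.5,0.17,0],"twist": 0},{"grip": 0,"linear": [-1.5,0.17,0],"twist": 0},{"grip": 0,"linear": [-1.5,0.17,0],"twist": 0},{"grip": 0,"linear": [-1.5,0.17,0],"twist": 0},{"grip": 0,"linear": [-1.5,0.17,0],"twist": 0},{"grip": 0,"linear": [-1.2,0.14,0],"twist": 0},{"grip": 0,"linear": [-0.7,0.08,0],"twist": 0},{"grip": 0,"linear": [0,0,0],"twist": 0},{"grip": 0,"linear": [0,0,0],"twist": 0}])

```text
time_s: 18.6
tcp_pos: [0.432, -0.093, 0.1732]
orientation: [0.998, -0.057, 0.0, 0.0]
contact_force: [0.7, 0.1, -3.3]
grip_width: 0.0188
```

Run:
```python
from st import *
st(); cam("wrist","w10"); cam("scene","s10"); cam("top","t10")
crop("s10",220,140,360,250,5.5,"s10c"); crop("t10",310,140,430,230,6.5,"t10c")
```

```text
18.6 tcp [ 0.432  -0.093   0.1732] psi -0.1132 q [ 0.998 -0.057  0.     0.   ] j [-0.44 -0.08  2.24  0.    0.99  1.24] F [ 0.7  0.1 -3.3] T [0.02 0.02 0.02] w 0.0188
```

View pics/w10.png

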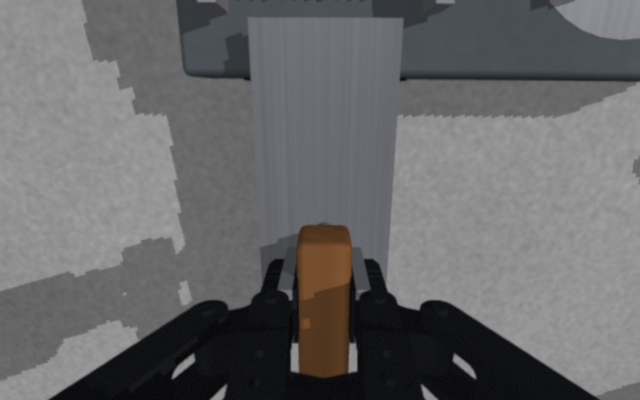

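View pics/t10c.png

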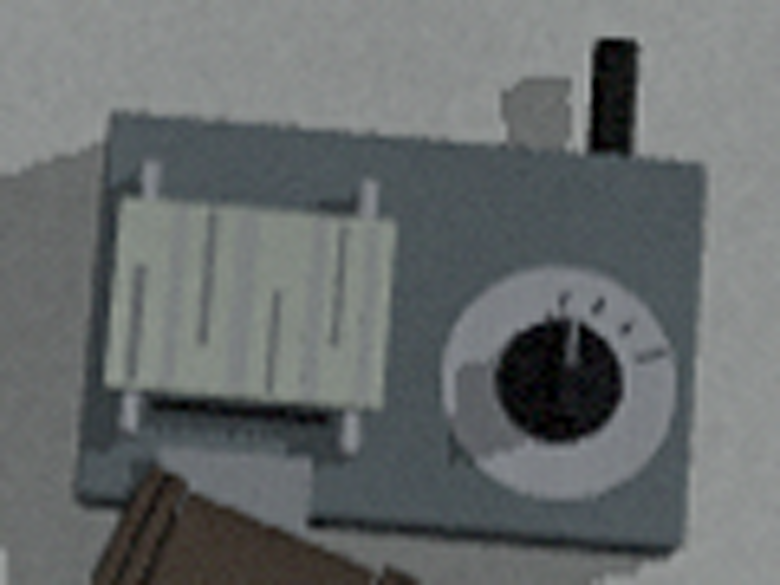

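Run:
```python
from fit import *
c=load("t10"); a=lambda l:np.array(l)/6.5+[310,140]-.5+.5/6.5
x,r=fit(c,a([(120,197),(398,220),(380,412),(103,388)]),box(.09,.13,.078),[.6,-.1,-.1]);print(x.round(4),r.tolist())
x2,r=fit(c,a([(152,162),(370,180),(349,454),(128,432)]),box(.13,.104,.072),[.6,-.1,-.1]);print(x2.round(4),r.tolist())
d=x-x2; cs,s=np.cos(x2[2]),np.sin(x2[2]); print('rel mm',(d[0]*cs+d[1]*s)*1e3,(-d[0]*s+d[1]*cs)*1e3,d[2])
```

```text
[ 0.6082 -0.117  -0.118 ] [[0.1, 0.3], [-0.4, 0.4], [0.1, -0.3], [0.1, -0.4]]
[ 0.6083 -0.1171 -0.1184] [[-0.0, 0.1], [0.0, 0.3], [0.0, -0.4], [-0.0, -0.1]]
rel mm -0.13602508236626007 0.08674279784980296 0.0003951317377254987
```

>>> jog_arm(plan=[{"grip": 0,"linear": [0,0,1],"twist": 0},{"grip": 0,"linear": [0,0,2],"twist": 0},{"grip": 0,"linear": [0,0.5,1.5],"twist": 0.01},{"grip": 0,"linear": [0.1,1.3,0.5],"twist": 0.01},{"grip": 0,"linear": [0.2,2,0],"twist": 0.015},{"grip": 0,"linear": [0.3,2.5,0],"twist": 0.02},{"grip": 0,"linear": [0.3,2.5,-0.5],"twist": 0.02},{"grip": 0,"linear": [0.3,2.5,-1],"twist": 0.02},{"grip": 0,"linear": [0.2,2,-1.5],"twist": 0.01},{"grip": 0,"linear": [0.1,1.2,-2],"twist": 0.008},{"grip": 0,"linear": [0,0.3,-2],"twist": 0},{"grip": 0,"linear": [0,0,-1.6],"twist": 0},{"grip": 0,"linear": [0,0,-0.8],"twist": 0},{"grip": 0,"linear": [0,0,-0.4],"twist": 0},{"grip": 0,"linear": [0,0,0],"twist": 0}])

```text
time_s: 20.62
tcp_pos: [0.4469, 0.055, 0.1251]
orientation: [1.0, -0.0, 0.0, 0.0]
contact_force: [0.8, 0.6, -2.3]
grip_width: 0.0185
```

Run:
```python
from st import *
st(); cam("scene","s11")
crop("s11",220,140,380,260,5,"s11c")
```

```text
20.625 tcp [0.4469 0.055  0.1251] psi -0.0005 q [ 1. -0.  0.  0.] j [-0.1   0.03  2.24 -0.    0.88  1.47] F [ 0.8  0.6 -2.3] T [0.   0.02 0.08] w 0.0185
```

View pics/s11c.png

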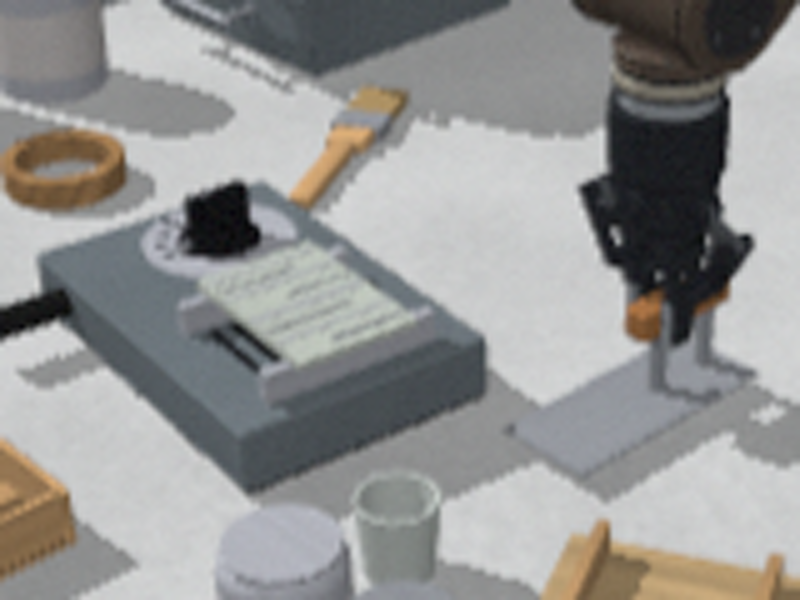

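>>> jog_arm(plan=[{"grip": 0,"linear": [0,0,-0.5],"twist": 0},{"grip": 0,"linear": [0,0,-0.4],"twist": 0},{"grip": 0,"linear": [0,0,-0.2],"twist": 0},{"grip": 0,"linear": [0,0,-0.15],"twist": 0},{"grip": 0,"linear": [0,0,0],"twist": 0},{"grip": 0,"linear": [0,0,0],"twist": 0}])

```text
time_s: 21.42
tcp_pos: [0.4467, 0.0551, 0.1124]
orientation: [1.0, -0.0, 0.0, 0.0]
contact_force: [-0.1, 0.2, -1.9]
grip_width: 0.0184
```

>>> jog_arm(plan=[{"grip": 0,"linear": [0,0,-0.05],"twist": 0},{"grip": 0.4,"linear": [0,0,0],"twist": 0},{"grip": 0.7,"linear": [0,0,0],"twist": 0},{"grip": 1,"linear": [0,0,0],"twist": 0},{"grip": 1,"linear": [0,0,0],"twist": 0},{"grip": 1,"linear": [0,0,0],"twist": 0},{"grip": 1,"linear": [0,0,0],"twist": 0}])

```text
time_s: 22.3
tcp_pos: [0.4466, 0.0552, 0.1119]
orientation: [1.0, -0.0, 0.0, -0.0]
contact_force: [-0.4, 0.4, -0.6]
grip_width: 0.0857
```

Run:
```python
from st import *
st(); cam("scene","s12"); cam("wrist","w12")
crop("s12",300,160,380,240,8,"s12c")
```

```text
22.3 tcp [0.4466 0.0552 0.1119] psi -0.0002 q [ 1. -0.  0. -0.] j [-0.1   0.05  2.24  0.    0.85  1.47] F [-0.4  0.4 -0.6] T [ 0.   -0.03 -0.02] w 0.0857
```

View pics/s12c.png

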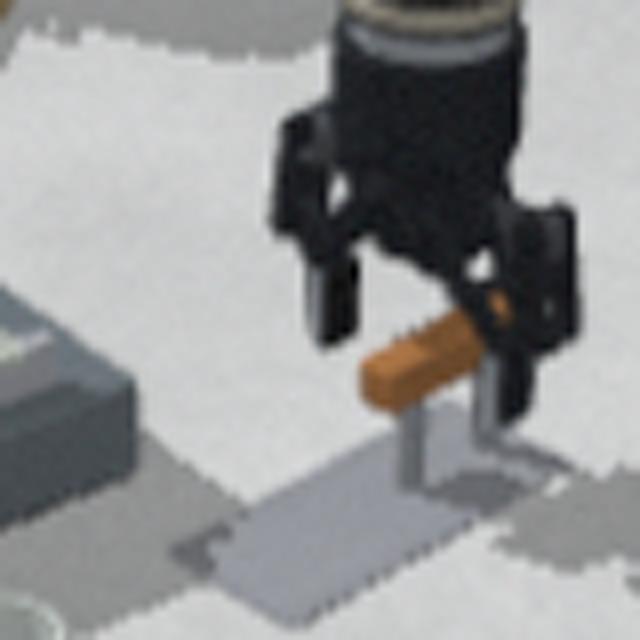

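View pics/w12.png

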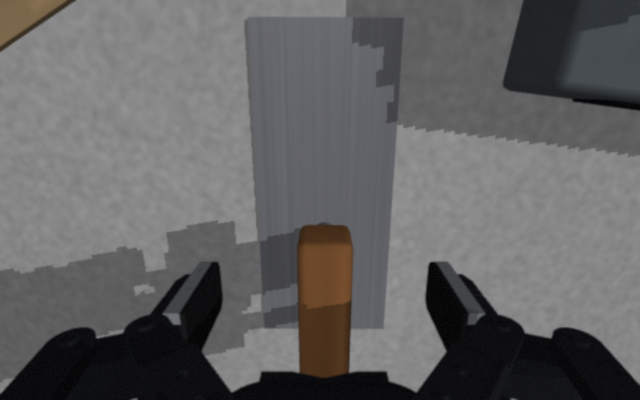

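Run:
```python
from fit import *
c=load("t10"); a=lambda l:np.array(l)/6.5+[310,140]-.5+.5/6.5
print(unproj(c,a([(558.5,379.5)]),.054),unproj(c,a([(559,383)]),.05))
for b,yaw in (((.6086,-.1174),-.1149),((.6083,-.1171),-.1184)):
    M=np.array([[np.cos(yaw),-np.sin(yaw)],[np.sin(yaw),np.cos(yaw)]]); print(b+M@[-.02,-.15])
```

```text
[[ 0.57217483 -0.26363458  0.054     ]] [[ 0.57116609 -0.26439129  0.05      ]]
[ 0.57153477 -0.26411799]
[ 0.57072149 -0.26368736]
```

>>> jog_arm(plan=[{"grip": 1,"linear": [0,0,2],"twist": 0},{"grip": 1,"linear": [0,0,4],"twist": 0},{"grip": 1,"linear": [0,0,4.5],"twist": 0},{"grip": 1,"linear": [0.5,-1.5,3],"twist": 0},{"grip": 1,"linear": [1.2,-3,0.5],"twist": -0.01},{"grip": 1,"linear": [1.6,-4,0],"twist": -0.02},{"grip": 1,"linear": [1.6,-4,0],"twist": -0.02},{"grip": 1,"linear": [1.6,-4,0],"twist": -0.02},{"grip": 1,"linear": [1.6,-4,0],"twist": -0.02},{"grip": 1,"linear": [1.6,-4,0],"twist": -0.02},{"grip": 1,"linear": [1.5,-4,0],"twist": -0.006},{"grip": 1,"linear": [1.2,-2.4,0],"twist": 0},{"grip": 1,"linear": [0,-1,0],"twist": 0},{"grip": 1,"linear": [0,0,0],"twist": 0},{"grip": 1,"linear": [0,0,0],"twist": 0}])

```text
time_s: 24.28
tcp_pos: [0.5703, -0.2628, 0.2518]
orientation: [0.998, -0.058, -0.0, -0.0]
contact_force: [0.4, 0.5, 0.2]
grip_width: 0.0851
```

Run:
```python
from st import *
st(); cam("wrist","w13"); cam("top","t13"); crop("w13",180,60,500,300,2.5,"w13c"); crop("t13",190,130,400,290,3.8,"t13c")
```

```text
24.275 tcp [ 0.5703 -0.2628  0.2518] psi -0.1155 q [ 0.998 -0.058 -0.    -0.   ] j [-0.59  0.23  1.74  0.    1.17  1.09] F [0.4 0.5 0.2] T [-0.02  0.02  0.01] w 0.0851
```

View pics/w13.png

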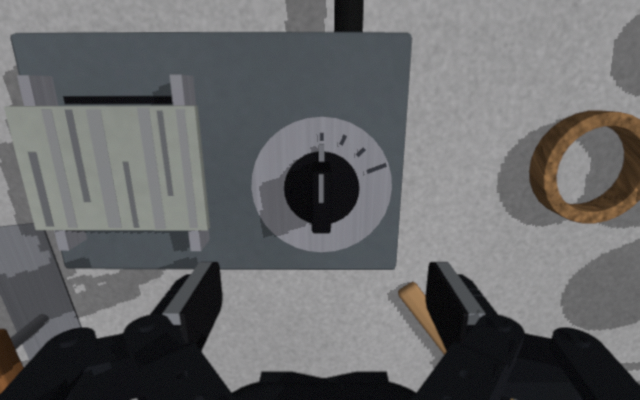

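View pics/t13c.png

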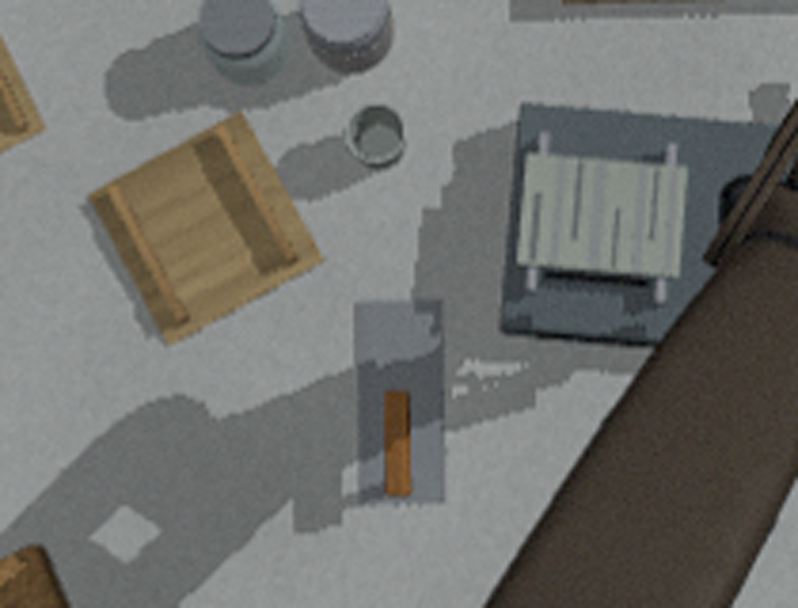

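Run:
```python
from st import *
c=load("w13"); t=np.array([.5703,-.2628]); psi=-.1155
u=np.array([np.cos(psi),np.sin(psi)]);v=np.array([-u[1],u[0]])
for px,z in (((321.5,187),.054),((321.5,184.5),.05),((321,232),.09),((321,203),.09),((321.5,173),.09)):
    P=unproj(c,[px],z)[0]; print(P.round(4),(P[:2]-t)@u,(P[:2]-t)@v)
```

```text
[ 0.572  -0.2618  0.054 ] 0.001562869618975557 0.001185108268562665
[ 0.5729 -0.2619  0.05  ] 0.0025208919800997175 0.001209759885741549
[ 0.549 -0.259  0.09 ] -0.02160038248371064 0.0013423621766870029
[ 0.5705 -0.2615  0.09  ] 8.791343679324063e-05 0.0012978787509178862
[ 0.5916 -0.2644  0.09  ] 0.02137046999674029 0.0009174387149029473
```

View pics/w13c.png

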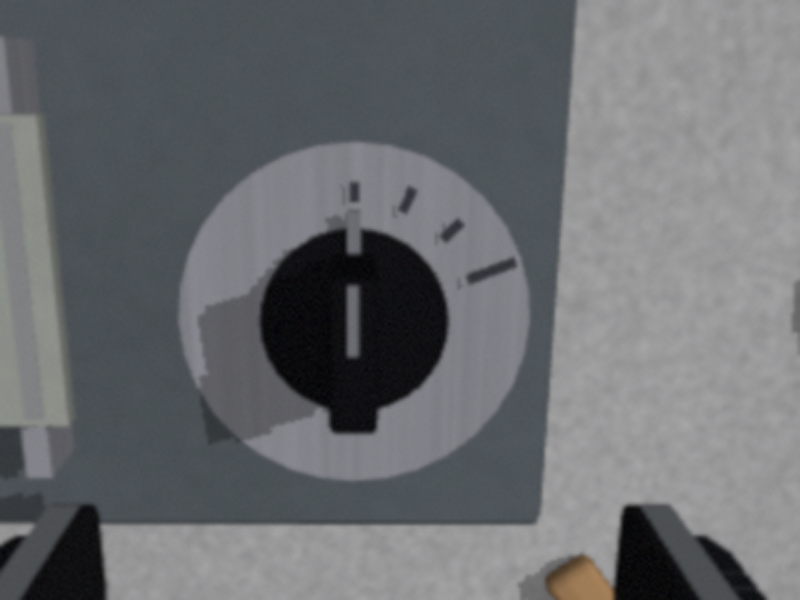

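>>> jog_arm(plan=[{"grip": 1,"linear": [0.1,-0.05,-2],"twist": 0},{"grip": 1,"linear": [0,0,-3],"twist": 0},{"grip": 1,"linear": [0,0,-3],"twist": 0},{"grip": 1,"linear": [0,0,-2],"twist": 0},{"grip": 1,"linear": [0,0,-1.2],"twist": 0},{"grip": 1,"linear": [0,0,-0.8],"twist": 0},{"grip": 1,"linear": [0,0,0],"twist": 0},{"grip": 0,"linear": [0,0,0],"twist": 0},{"grip": 0,"linear": [0,0,0],"twist": 0},{"grip": 0,"linear": [0,0,0],"twist": 0},{"grip": 0,"linear": [0,0,0],"twist": 0},{"grip": 0,"linear": [0,0,0],"twist": 0},{"grip": 0,"linear": [0,0,0],"twist": 0}], grip_force=100)

```text
time_s: 26.0
tcp_pos: [0.5721, -0.2616, 0.1327]
orientation: [0.998, -0.058, -0.0, -0.003]
contact_force: [-0.2, 9.4, 5.1]
grip_width: 0.0125
```

Run:
```python
from st import *
st(); cam("wrist","w14")
```

```text
26.0 tcp [ 0.5721 -0.2616  0.1327] psi -0.117 q [ 0.998 -0.058 -0.    -0.003] j [-0.59  0.38  1.8   0.01  0.97  1.09] F [-0.2  9.4  5.1] T [ 1.36 -0.03 -0.01] w 0.0125
```

View pics/w14.png

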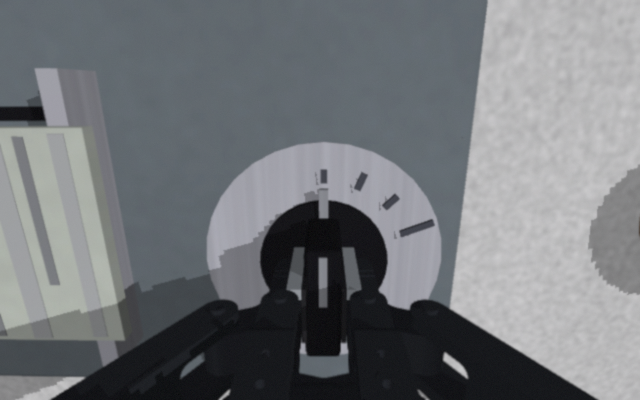

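>>> jog_arm(plan=[{"grip": 0,"linear": [0,0.16,0],"twist": 0},{"grip": 0,"linear": [0,0,0],"twist": 0},{"grip": 0,"linear": [0,0,0],"twist": -0.05},{"grip": 0,"linear": [0,0,0],"twist": -0.08},{"grip": 0,"linear": [0,0,0],"twist": -0.08},{"grip": 0,"linear": [0,0,0],"twist": -0.08},{"grip": 0,"linear": [0,0,0],"twist": -0.08},{"grip": 0,"linear": [0,0,0],"twist": -0.03},{"grip": 0,"linear": [0,0,0],"twist": 0},{"grip": 0,"linear": [0,0,0],"twist": 0}])

```text
time_s: 27.3
tcp_pos: [0.572, -0.2619, 0.1327]
orientation: [0.967, -0.255, -0.0, -0.001]
contact_force: [-0.4, 5.9, 4.1]
grip_width: 0.0128
```

Run:
```python
from st import *
st(); cam("wrist","w15")
```

```text
27.3 tcp [ 0.572  -0.2619  0.1327] psi -0.5159 q [ 0.967 -0.255 -0.    -0.001] j [-0.59  0.38  1.8   0.    0.97  1.49] F [-0.4  5.9  4.1] T [0.81 0.08 0.11] w 0.0128
```

View pics/w15.png

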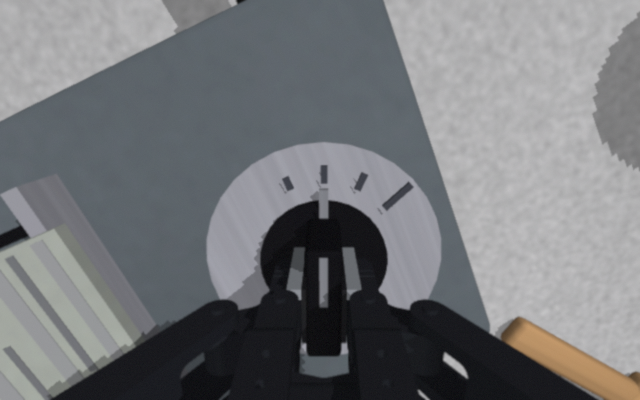

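>>> jog_arm(plan=[{"grip": 0,"linear": [0,0.05,0],"twist": -0.05},{"grip": 0,"linear": [0,0,0],"twist": -0.08},{"grip": 0,"linear": [0,0,0],"twist": -0.08},{"grip": 0,"linear": [0,0,0],"twist": -0.08},{"grip": 0,"linear": [0,0,0],"twist": -0.08},{"grip": 0,"linear": [0,0,0],"twist": -0.08},{"grip": 0,"linear": [0,0,0],"twist": -0.08},{"grip": 0,"linear": [0,0,0],"twist": -0.08},{"grip": 0,"linear": [0,0,0],"twist": -0.08},{"grip": 0,"linear": [0,0,0],"twist": -0.07},{"grip": 0,"linear": [0,0,0],"twist": -0.04},{"grip": 0,"linear": [0,0,0],"twist": 0},{"grip": 0,"linear": [0,0,0],"twist": 0},{"grip": 0,"linear": [0,0,0],"twist": 0}])

```text
time_s: 29.1
tcp_pos: [0.5712, -0.2624, 0.1327]
orientation: [0.791, -0.611, -0.001, 0.001]
contact_force: [-3.6, 1.8, 4.8]
grip_width: 0.0125
```

Run:
```python
from st import *
st(); cam("wrist","w16"); cam("scene","s16"); crop("w16",180,100,500,340,2.5,"w16c"); cam("top","t16")
```

```text
29.1 tcp [ 0.5712 -0.2624  0.1327] psi -1.3151 q [ 0.791 -0.611 -0.001  0.001] j [-0.59  0.37  1.8  -0.    0.97  2.29] F [-3.6  1.8  4.8] T [0.36 0.46 0.14] w 0.0125
```

View pics/w16c.png

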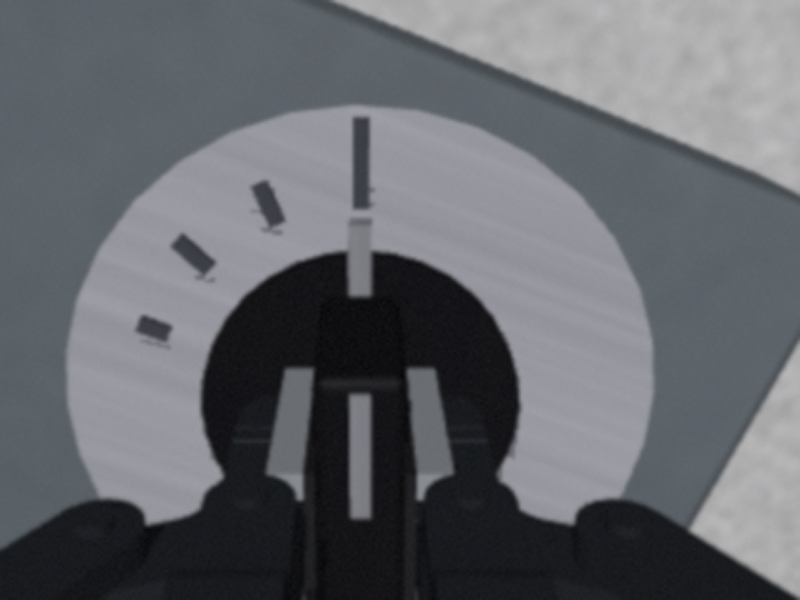

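View pics/s16.png

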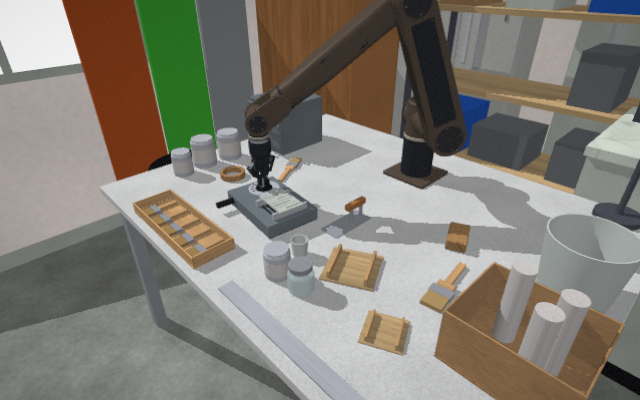

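View pics/t16.png

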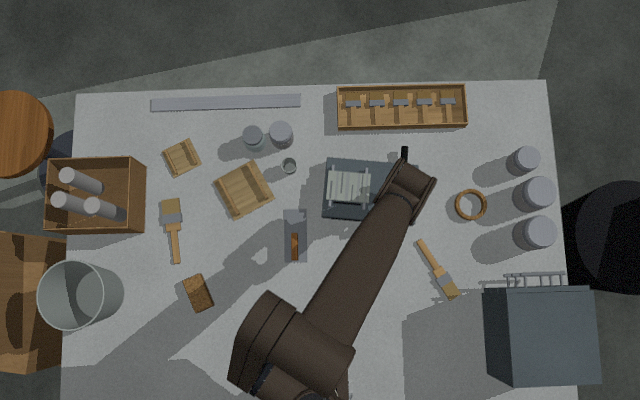

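The pointer (crop col 360) is in line with the long tick (col 361). In the top view the panel is on the bed, the lifter is flat on the bare table, and nothing else has shifted. I'm handing in.

Run:
```python
from st import *
st(); print(manip.job_done())
```

```text
29.25 tcp [ 0.5712 -0.2623  0.1327] psi -1.315 q [ 0.792 -0.611 -0.001  0.001] j [-0.59  0.37  1.8  -0.    0.97  2.29] F [-3.   2.2  5.1] T [0.3  0.45 0.21] w 0.0126
the job is handed in; nothing more can be done
None
```

The job is finished and handed in at 29.3 s of the 72 s allowed; no verdict was reported.

- **Panel:** I slid the lifter's blade under it between the battens, lifted it off, laid it on the dryer's ribs and drew the lifter out. After withdrawal, the top camera put it within about 0.2 mm and 0.0004 rad of the middle of the bed. The gripper never touched it.
- **Lifter:** it lies flat on the bare table between the rack and the dryer.
- **Dial:** I turned it about 1.198 rad clockwise, past the first two clicks. It is still held at the third with a 100 N grip, and the pointer lines up with the long tick in the wrist picture.
- **Other things:** they look unmoved in the last top and scene pictures, though I compared these by eye only.

Three checks disagreed or were off:
- **Cameras:** the wrist and top cameras differed by 2 to 4 mm sideways. I centred the panel using the wrist camera, and the later top-camera check agreed. On the dial, the contact force sided with the wrist camera, so I shifted the arm about 2 mm to match.
- **Blade tilt:** the blade drooped about 1 to 1.5 degrees in the grip. This caused no trouble.
- **Side force:** a few newtons of side force remained on the dial at the end, well under the limits.

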